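# Close and lock the slide incubator

## Robot

A 6-joint arm with a two-finger parallel gripper is mounted at the origin on the work surface. World frame = base frame: x ahead of the robot, y to its left, z up, the work surface at z = 0. Lengths are in m, angles in rad, forces in N, time in s.
With the tool pointing down it reaches from about 0.35 to 0.725 m from the base axis. Payload 4.3 kg.
Tool frame: the origin (TCP) lies on the centre line of the jaws, within the pads' length; the fingertips stand 22 mm ahead of it and the grasp point (between the pads) lies 3 mm ahead of it (robot.finger_overhang is the z of the fingertips in the tool frame, in m); z points along the fingers, x is the direction in which the jaws open and shut, and the axes are right-handed (so a half turn about z gives the same grasp; the last joint's range is limited). The gripper opens to 85 mm and grips with 20 to 120 N. Pads are 22 mm wide; open, the fingers measure 114 mm over their backs; the gripper's body (76 mm by 85 mm) begins 54 mm behind the grasp point. The pads swing forward as they close: fully open they stand 13 mm farther back than shut.
Start: joints at [1.072, 0.377, 0.081, 1.274, 0, 1.46], TCP at [0.218, 0.532, 0.253] pointing down, gripper open.
Joint ranges: [-2.72, 2.72], [-0.84, 1.66], [-1.02, 1.22], [-1.77, 2.12], [-1.37, 1.28], [-3.14, 3.14]. Speed limits (rad/s): [2.57, 2.57, 3.14, 3.14, 3.14, 3.14].

## Interface

Orientations are given as a unit quaternion [w, x, y, z].
In Python, from plant import sensors, imaging, job_done, robot gives the robot as it stands.
- The arm moves only by the tool apply_moves, never from a script. Its argument "motion" is one flat list of numbers, 7 for each row, row after row: the turn, a rotation vector about the tool's x, y, z normalised to -1 to 1, where 1 is 180 degrees, then the shift along the tool's x, y, z normalised to -1 to 1, where 1 is 100 mm, then the opening, from 0 (shut) to 1 (fully open). In form: [wx, wy, wz, tx, ty, tz, claw, wx, wy, wz, tx, ty, tz, claw, ...]. A call has 1 to 12 rows; each row is the pose to reach, as a shift and turn from the pose measured when the call began, along the tool's axes at that moment, turning the shorter way round; what a row does not reach only later rows make up. A row lasts 1/10 s, in which the tool goes at most 50 mm and 8.59 degrees, less where a joint would pass 70% of its speed; a pose out of reach is approached as far as the arm can. A call with a number of a shift or a turn outside -1 to 1 is refused whole. A call with a gripper value outside its range is refused whole. The fingers move at their own pace and stop on an object; "grip_force" is the grip in N (left out, the last holds). Time passes only in rows, so rows that repeat a pose let the fingers close. It gives the time, the measured TCP pose, the force and the opening at its end, in the units of the state.
- sensors.state(): the state, without advancing time (a new reading comes with each control period).
- imaging.get_image(name): name is "scene" or "top"; returns a dict with "img" (420x560x3 uint8, red, green, blue), "vertical_fov" (degrees; the focal length in pixels is half the picture's height over the tangent of half this angle, whatever the lens; pixels are square), "cx", "cy" (the principal point, pixels), "R" (3x3) and "t" (3): a world point X has camera coordinates R X + t. Camera axes: x right, y down, z forward; pixel columns grow to the right and rows downward; lengths in m; the calibration is good to about 2 mm. A picture is of the moment at which its call begins. There is no depth.
- job_done(): hands the job in, once; it reports no verdict.
The state is a dict: "clock": time; "joint_pos": joint angles; "joint_vel": joint speeds; "joint_efforts": joint torques, N m; "tcp_pos": TCP position; "eef_rot": TCP orientation; "ft_force": force on the tool from outside, world axes, zero at the start; "moment": the same for the moment, N m; "width": opening from 0.0 (shut) to 1.0 (fully open).
Only numpy, scipy, OpenCV 4.12 (cv2) and the standard library are available. Lean on these libraries where they do the work, as an engineer would, in place of code of your own. Each camera call takes 0.05 s, during which the arm holds its last target.

## Task

Close the slide incubator: push its sliding panel fully home by the orange ledge, then set a fingertip in the slot of the blue quarter-turn fastener and turn it clockwise a quarter turn, to its stop, so that the yellow tongue locks behind the keeper. Only push and turn: do not lift the panel, and leave the things standing around and on the incubator where they are.

Things in the scene. Friction and masses are not known exactly. Their poses are not given: they have to be found in the camera images.
- incubator: Slide incubator, fixed to the bench: white cabinet 220 (x) x 320 (y) x 80 mm high; origin at the centre of its underside. On its top an aluminium panel 140 x 170 x 8 mm (top face 88 mm above the bench) slides along y; home is toward +y. A dark steel keeper, 24 mm wide, top 105 mm above the bench, stands beside the panel on the +x side; it blocks the tongue unless the panel is home.
- panel (a joint): How far the panel stands open, m: 0 = fully home (hard stop), up to 0.065; starts 0.03 to 0.06. It grows along the cabinet's -y. Sliding needs about 4 N, plus some drag with speed; it stays where it is left.
- panel_lift (a joint): How far the panel has been lifted out of its rails, m: 0 = lying in them. Its weight holds it down.
- push_face (a point): Centre of the upright outer face of the panel's orange ledge, 99 mm above the bench: push it toward the cabinet's +y. The face is 110 mm wide (cabinet x), its top edge 111 mm above the bench; the ledge is 14 mm thick, with a ramp behind. The cabinet's flat top (80 mm above the bench) lies before it. With the panel home this point is at cabinet (0, -65) mm.
- fastener (a joint): Turn of the blue fastener, rad: 0 = unlocked (slot and tongue along the cabinet's +y, at the red dot), grows clockwise from above to a hard stop at 1.571 = locked (tongue along the cabinet's +x, over the green dot, under the keeper's cap). Starts 0 to 0.2. Turning needs about 0.07 N m plus some drag with speed; it stays where it is left.
- fastener_top (a point): On the fastener's axis, level with the top of its two blue half-moons, 110 mm above the bench; rides on the panel and turns with the fastener; its y axis runs along the slot toward the tongue. The fastener is 96 mm across. With the panel home this point is at cabinet (0, 50) mm.
- slot_end (a point): On the slot's black floor, 32 mm from the axis on the side away from the tongue, 94 mm above the bench. The slot crosses the whole fastener through its middle: 40 mm wide, 16 mm deep, straight walls, open at both ends. A shut gripper's fingertips fit in; pushing a slot wall sideways here, or at the other end, turns the fastener.
- tongue_tip (a point): End of the yellow tongue, 92 mm from the fastener's axis, 91 mm above the bench; the tongue is 16 mm wide and 6 mm thick.
- tip_box: Bystander, loose: orange pipette-tip box with a clear lid, 88 x 128 x 61 mm; origin at the centre of its underside.
- slide_box: Bystander, loose: blue slide box with a white lid, 92 x 102 x 42 mm; origin at the centre of its underside.
- reagent_bottle: Bystander, loose: amber bottle with a blue cap, 60 mm across, 140 mm tall; origin at the centre of its underside.
- jar: Bystander, loose: white jar with a red lid, 66 mm across, 85 mm tall; origin at the centre of its underside.
- vial: Bystander, loose: small glass vial with a white cap, 22 mm across, 42 mm tall, standing on the incubator's top beside the panel; origin at the centre of its underside.
- timer: Bystander, loose: grey bench timer, 60 x 70 x 20 mm; origin at the centre of its underside.

How it is judged:
By the outcome, as a careful person would: the job done as asked, in the order asked, and still so for the second after the job is handed in, with the robot touching nothing.
It also fails if it takes over 45 s, if anything falls off the work surface, if the arm or the gripper's body presses on something with over 40 N, if the wrist force passes 120 N, or if a joint passes its speed limit or range.

## Working session

There is one attempt and no reset: what is moved stays moved. The work goes in short steps, Python scripts to look and compute and a tool call to move; the robot and the scene stay as the last step left them, time stands still between calls to the robot, and variables do not carry over. Pictures are saved under pics/ and viewed, and the job is handed in when it is done.

Besides the shell and the picture viewer there is one more tool, called after "Emit:" as name(argument=value, ...), one argument or row to a line, values as JSON. apply_moves: Moves the arm, as the interface text tells. Its arguments: {"type":"object","properties":{"motion":{"type":"array","items":{"type":"number"}},"grip_force":{"type":"number"}},"required":["motion"]}

```bash
ls; mkdir -p pics
python3 - <<'E'
from plant import sensors, imaging, robot
import cv2
print(sensors.state())
for n in("scene","top"):
    d=imaging.get_image(n); cv2.imwrite(f"pics/{n}0.png",d["img"][:,:,::-1])
    print(n,d["vertical_fov"],d["cx"],d["cy"],d["R"],d["t"])
print(robot, [a for a in dir(robot) if a[0]!='_'])
E
```

```text
pics
{'clock': 0.0, 'joint_pos': array([ 1.07171990e+00,  3.78040756e-01,  7.96719852e-02,  1.27440999e+00,
       -3.40852483e-06,  1.46051527e+00]), 'joint_vel': array([-6.91457212e-04,  3.95844393e-04,  3.38057595e-05,  1.34185572e-03,
       -1.30375453e-03, -1.52900502e-03]), 'joint_efforts': array([ 2.23952011e-04, -4.63608241e+01,  2.69872570e+01,  2.07446743e-02,
        6.06043386e-05,  5.47851471e-06]), 'tcp_pos': array([0.2176664 , 0.53156639, 0.25239142]), 'eef_rot': array([ 4.59865956e-04,  8.30383227e-01,  5.57191811e-01, -8.78085079e-04]), 'ft_force': array([0.8023592 , 0.37281907, 0.17137364]), 'moment': array([ 0.02564444,  0.02244436, -0.017645  ]), 'width': 0.9978878856863167}
scene 48.01704681836046 286.2959358946025 207.4161436614659 [[-0.06836735  0.9976487   0.00479374]
 [ 0.73763326  0.05378295 -0.67305614]
 [-0.6717314  -0.04247904 -0.73957586]] [-0.02034187 -0.36473466  1.44483451]
top 54.32791184325595 275.5545622865914 213.92117253702003 [[-0.01725554 -0.9997027  -0.01722671]
 [-0.98364654  0.02006271 -0.17898875]
 [ 0.17928115  0.01385645 -0.98370029]] [0.05427526 0.57016872 0.94579901]
<Robot object at 0x7f2533b7ba10> ['Unreachable', 'finger_overhang']
```

View pics/scene0.png

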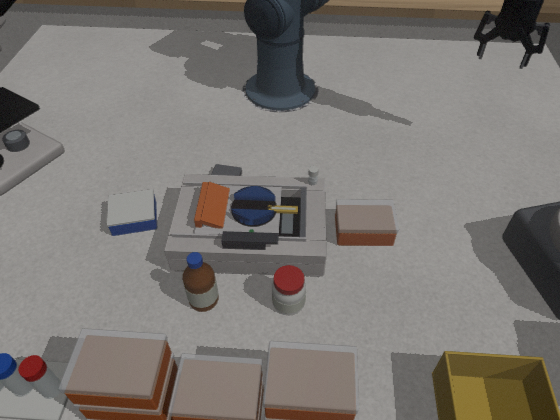

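View pics/top0.png

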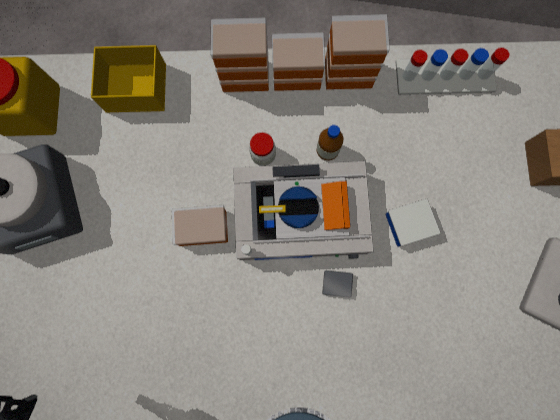

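Run:
```python
import cv2
a=cv2.imread("pics/top0.png")[150:270,225:385]; cv2.imwrite("pics/topz.png",cv2.resize(a,None,fx=5,fy=5,interpolation=cv2.INTER_CUBIC))
a=cv2.imread("pics/scene0.png")[160:285,160:335]; cv2.imwrite("pics/scenez.png",cv2.resize(a,None,fx=4.5,fy=4.5,interpolation=cv2.INTER_CUBIC))
```

```text
(no output)
```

View pics/topz.png

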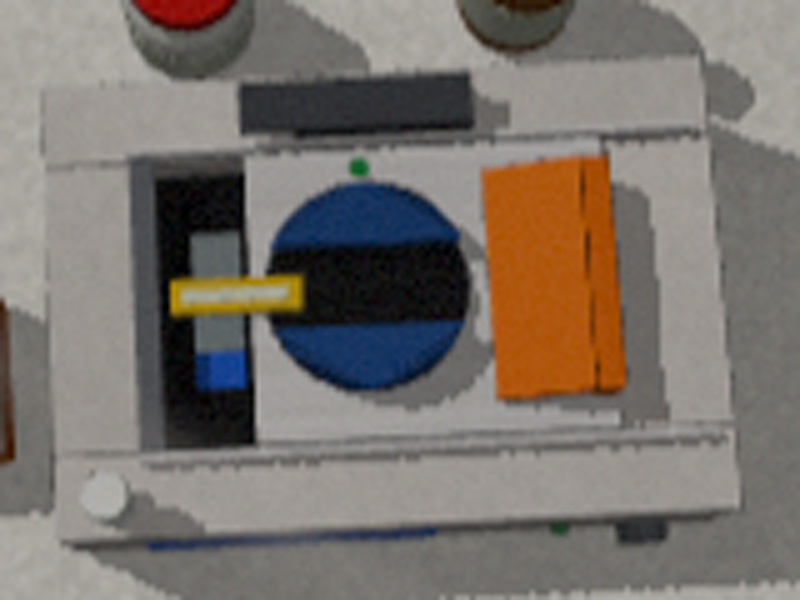

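View pics/scenez.png

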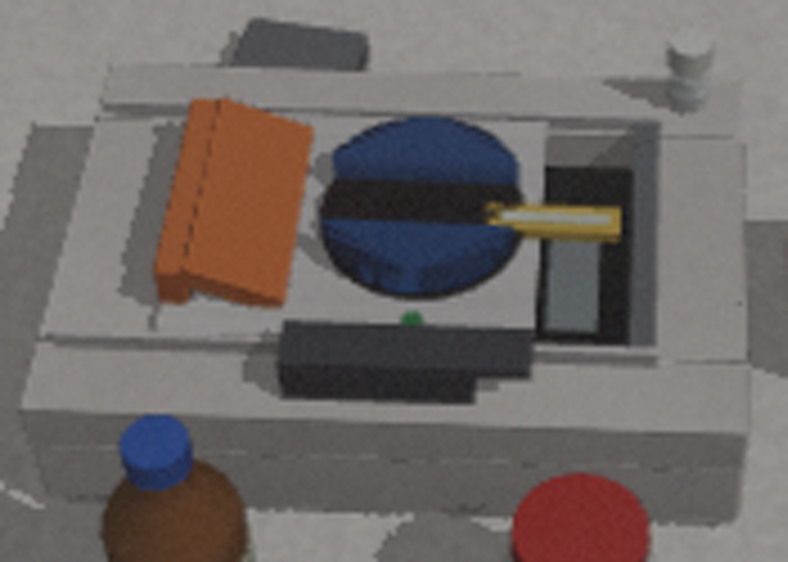

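```bash
cat > h.py <<'E'
import numpy as np
K={'top':dict(v=54.32791184325595,cx=275.5545622865914,cy=213.92117253702003,R=np.array([[-0.01725554,-0.9997027,-0.01722671],[-0.98364654,0.02006271,-0.17898875],[0.17928115,0.01385645,-0.98370029]]),t=np.array([0.05427526,0.57016872,0.94579901])),
'scene':dict(v=48.01704681836046,cx=286.2959358946025,cy=207.4161436614659,R=np.array([[-0.06836735,0.9976487,0.00479374],[0.73763326,0.05378295,-0.67305614],[-0.6717314,-0.04247904,-0.73957586]]),t=np.array([-0.02034187,-0.36473466,1.44483451]))}
def f(c): return 210/np.tan(np.radians(c['v']/2))
def proj(n,X):
    c=K[n]; p=np.atleast_2d(X)@c['R'].T+c['t']; return p[:,:2]/p[:,2:]*f(c)+[c['cx'],c['cy']]
def back(n,u,v,z):
    c=K[n]; d=c['R'].T@np.array([(u-c['cx'])/f(c),(v-c['cy'])/f(c),1]); C=-c['R'].T@c['t']; return C+d*(z-C[2])/d[2]
E
python3 - <<'E'
from h import *
for n in K: c=K[n]; print(n,-c['R'].T@c['t'],f(c))
T=lambda x,y:(225+x/5,150+y/5)
S=lambda x,y:(160+x/4.5,160+y/4.5)
pts=[('rail corners NL',43,90,.08),('NR',702,57,.08),('SR',740,508,.08),('SL',62,540,.08),('fast ctr',368,286,.11),('tonguetip mid',171,299,.094),('ledge strip R top',607,156,.111),('R bot',625,387,.111),('line top',583,157,.111),('line bot',597,390,.111),('greendot',359,168,.088),('vial cap',106,496,.122)]
for n,x,y,z in pts: print(n,(1000*back('top',*T(x,y),z)).round(1))
print('scene')
for n,x,y,z in [('ledge top-left far',192,100,.111),('near',158,270,.111),('line far',222,100,.111),('line near',188,272,.111),('green',412,319,.088),('tip',621,222,.094),('NL far top',110,66,.08),('near left',22,405,.08),('near right',747,432,.08),('far right',740,85,.08),('vial',690,45,.122)]:
    print(n,(1000*back('scene',*S(x,y),z)).round(1))
E
```

```text
top [0.3922171  0.02971458 1.03337153] 409.24886594138854
scene [1.2381904  0.10128573 0.82317534] 471.4789501971193
rail corners NL [681.1 142.8  80. ]
NR [ 690.5 -176.1   80. ]
SR [ 472.5 -181.3   80. ]
SL [463.6 133.7  80. ]
fast ctr [575.1 -10.5 110. ]
tonguetip mid [574.  81.  94.]
ledge strip R top [ 634.  -122.8  111. ]
R bot [ 525.8 -125.8  111. ]
line top [ 633.8 -111.7  111. ]
line bot [ 524.7 -113.   111. ]
greendot [636.8  -8.8  88. ]
vial cap [479.6 109.4 122. ]
scene
ledge top-left far [ 531.5 -123.5  111. ]
near [ 638.4 -118.4  111. ]
line far [ 530.5 -109.2  111. ]
line near [ 638.6 -105.   111. ]
green [639.4  -6.4  88. ]
tip [579.5  84.1  94. ]
NL far top [ 479.7 -179.    80. ]
near left [ 693.5 -171.8   80. ]
near right [685.3 144.6  80. ]
far right [470.1 138.5  80. ]
vial [487.6 112.  122. ]
```

Emit:
apply_moves(
  motion=[0,0,0,-0.42,0.5,0,0,0,0,0,-0.85,1,0,0,0,0,0,-0.85,1,0,0,0,0,0,-0.85,1,0,0],
  grip_force=30,
)

```text
clock: 0.5
tcp_pos: [0.2789, 0.4118, 0.2523]
eef_rot: [0.001, 0.832, 0.555, -0.002]
ft_force: [0.8, 0.2, 0.9]
width: 0.333
```

Emit:
apply_moves(
  motion=[0,0,0,-0.42,0.5,0,0,0,0,0,-0.85,1,0,0,0,0,0,-0.85,1,0,0,0,0,0,-0.85,1,0,0],
)

```text
clock: 0.9
tcp_pos: [0.3397, 0.2927, 0.2525]
eef_rot: [0.002, 0.833, 0.553, -0.002]
ft_force: [-1.2, 0.7, 0.7]
width: -0.001
```

Emit:
apply_moves(
  motion=[0,0,0,-0.42,0.5,0,0,0,0,0,-0.85,1,0,0,0,0,0,-0.85,1,0,0,0,0,0,-0.85,1,0,0],
)

```text
clock: 1.3
tcp_pos: [0.4006, 0.174, 0.2528]
eef_rot: [0.002, 0.834, 0.552, -0.002]
ft_force: [-0.5, 0.5, 0.1]
width: -0.005
```

Emit:
apply_moves(
  motion=[0,0,0,-0.42,0.5,0,0,0,0,0,-0.85,1,0,0,0,0,0,-0.85,1,0,0,0,0,0,-0.85,1,0,0],
)

```text
clock: 1.7
tcp_pos: [0.4613, 0.0554, 0.2532]
eef_rot: [0.002, 0.835, 0.55, -0.001]
ft_force: [-0.0, 0.0, -0.5]
width: -0.004
```

Emit:
apply_moves(
  motion=[0,0,-0.045,-0.42,0.5,0,0,0,0,-0.09,-0.85,1,0,0,0,0,-0.133,-0.85,1,0,0,0,0,-0.133,-0.85,1,0,0],
)

```text
clock: 2.1
tcp_pos: [0.5218, -0.0636, 0.2532]
eef_rot: [0.002, 0.703, 0.711, -0.002]
ft_force: [-0.6, 0.0, -1.0]
width: -0.001
```

```bash
cat > st.py <<'E'
from plant import sensors
import numpy as np
from scipy.spatial.transform import Rotation as Ro
def st():
    s=sensors.state(); q=s['eef_rot']; R=Ro.from_quat(q,scalar_first=True)
    M=R.as_matrix(); return s,M
def rel(p,yawdeg=None):
    "tool-frame shift (norm units) to reach world TCP p (m), and rotvec/pi to tool down with x at yawdeg"
    s,M=st(); sh=M.T@(np.array(p)-s['tcp_pos'])/0.1
    if yawdeg is None: return sh.round(3)
    a=np.radians(yawdeg); T=np.array([[np.cos(a),np.sin(a),0],[np.sin(a),-np.cos(a),0],[0,0,-1]])
    return (Ro.from_matrix(M.T@T).as_rotvec()/np.pi).round(4),sh.round(3)
if __name__=="__main__":
    s,M=st(); print(s['clock'],s['tcp_pos'].round(4),'yaw',np.degrees(np.arctan2(M[1,0],M[0,0])).round(2),'z',M[:,2].round(4),'F',s['ft_force'].round(1),'M',s['moment'].round(2),'q',s['joint_pos'].round(2))
E
python3 st.py
python3 - <<'E'
from st import *
print(rel([.582,-.165,.253],91.6))
E
```

```text
2.1 [ 0.5218 -0.0636  0.2532] yaw 90.64 z [ 9.0e-04 -5.8e-03 -1.0e+00] F [-0.6  0.  -1. ] M [ 0.09  0.03 -0.  ] q [-0.24  0.27 -0.06  1.23 -0.01 -0.25]
(array([ 0.0002,  0.0018, -0.0053]), array([-1.021,  0.59 ,  0.008]))
```

Emit:
apply_moves(
  motion=[0,0.002,-0.005,-0.5,0.3,0,0,0,0.002,-0.005,-1,0.59,0,0,0,0.002,-0.005,-1,0.59,0.5,0,0,0.002,-0.005,-1,0.59,1,0,0,0.002,-0.005,-1,0.59,1,0],
)

```text
clock: 2.6
tcp_pos: [0.5765, -0.1589, 0.1458]
eef_rot: [-0.008, 0.697, 0.717, -0.002]
ft_force: [-1.6, 0.6, -0.0]
width: -0.0
```

```bash
python3 st.py
python3 - <<'E'
from plant import imaging,robot
from st import *
from h import *
import cv2
print(robot.finger_overhang)
s,M=st()
for n,(r,c,k) in {'top':((150,270),(225,385),5),'scene':((120,285),(140,335),4)}.items():
    im=imaging.get_image(n)['img'][:,:,::-1].copy()
    im=im[r[0]:r[1],c[0]:c[1]]; im=cv2.resize(im,None,fx=k,fy=k,interpolation=cv2.INTER_CUBIC)
    for dx in(-.0145,.0145):
      for dy in (-.011,.011):
        u,v=proj(n,s['tcp_pos']+M@[dx,dy,.022])[0]
        cv2.circle(im,(int((u-c[0]+.5)*k),int((v-r[0]+.5)*k)),3,(0,255,0),-1)
    cv2.imwrite(f'pics/{n}1.png',im)
E
```

```text
2.6 [ 0.5765 -0.1589  0.1458] yaw 91.56 z [-0.0142  0.0077 -0.9999] F [-1.6  0.6 -0. ] M [0.09 0.02 0.02] q [-0.38  0.49 -0.03  1.07  0.   -0.4 ]
0.022
```

View pics/top1.png

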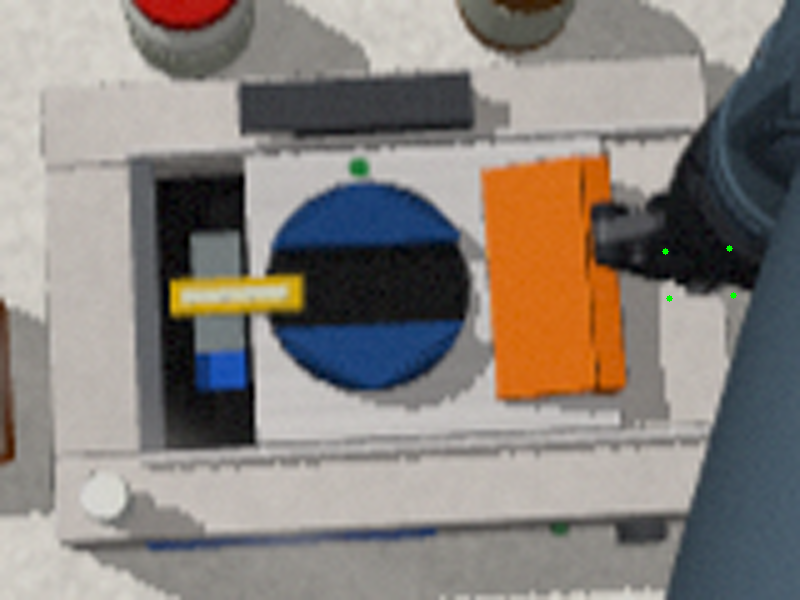

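View pics/scene1.png

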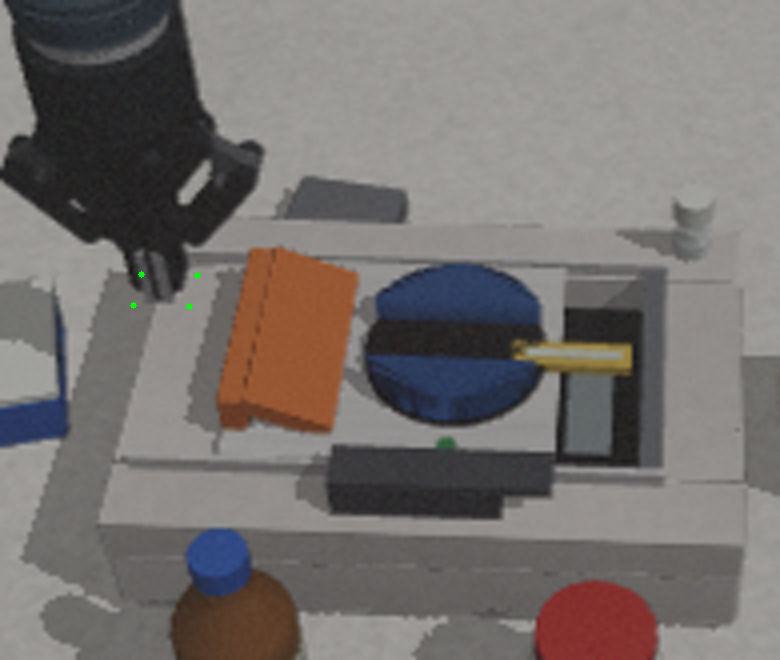

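Run:
```python
from st import *
print(rel([.582,-.165,.113],91.6))
```

```text
(array([-0.001 , -0.001 ,  0.0002]), array([-0.045,  0.011,  0.399]))
```

Emit:
apply_moves(
  motion=[0,0,0,-0.04,0.01,0.2,0,0,0,0,-0.04,0.01,0.4,0,0,0,0,-0.04,0.01,0.4,0,0,0,0,-0.04,0.01,0.4,0],
)

```text
clock: 3.1
tcp_pos: [0.5836, -0.164, 0.1158]
eef_rot: [-0.001, 0.697, 0.717, 0.001]
ft_force: [-0.6, -0.7, 0.6]
width: 0.0
```

```bash
python3 st.py
python3 - <<'E'
from st import *
print(rel([.5807,-.115,.113],91.6))
print(rel([.580,-.100,.113],91.6))
E
```

```text
3.1 [ 0.5836 -0.164   0.1158] yaw 91.7 z [ 3.0e-04  1.8e-03 -1.0e+00] F [-0.6 -0.7  0.6] M [-0.06  0.    0.02] q [-0.38  0.51 -0.08  0.99  0.   -0.41]
(array([ 0.0001, -0.0006,  0.0005]), array([ 0.49 , -0.014,  0.029]))
(array([ 0.0001, -0.0006,  0.0005]), array([ 0.64 , -0.017,  0.03 ]))
```

Emit:
apply_moves(
  motion=[0,0,0,0.1,0,0.02,0,0,0,0,0.2,0,0.02,0,0,0,0,0.28,-0.01,0.02,0,0,0,0,0.34,-0.01,0.02,0,0,0,0,0.4,-0.01,0.02,0,0,0,0,0.45,-0.01,0.02,0,0,0,0,0.5,-0.01,0.02,0,0,0,0,0.55,-0.01,0.02,0],
)

```text
clock: 3.9
tcp_pos: [0.5812, -0.109, 0.1141]
eef_rot: [-0.0, 0.697, 0.717, 0.001]
ft_force: [1.4, -4.8, 3.0]
width: 0.003
```

```bash
python3 st.py
```

```text
3.9 [ 0.5812 -0.109   0.1141] yaw 91.68 z [ 8.0e-04  1.4e-03 -1.0e+00] F [ 1.4 -4.8  3. ] M [-0.77 -0.4  -0.  ] q [-0.29  0.48 -0.13  0.96  0.   -0.32]
```

Emit:
apply_moves(
  motion=[0,0,0,0.03,0,0,0,0,0,0,0.06,0,0,0,0,0,0,0.08,0,0,0],
)

```text
clock: 4.2
tcp_pos: [0.5809, -0.1007, 0.114]
eef_rot: [-0.0, 0.697, 0.717, 0.001]
ft_force: [2.9, -5.0, 3.2]
width: 0.003
```

Emit:
apply_moves(
  motion=[0,0,0,0.02,0,0,0,0,0,0,0.04,0,0,0],
)

```text
clock: 4.4
tcp_pos: [0.5807, -0.0977, 0.1141]
eef_rot: [0.001, 0.697, 0.717, -0.0]
ft_force: [1.6, -10.3, 1.7]
width: -0.002
```

Emit:
apply_moves(
  motion=[0,0,0,0.02,0,0,0,0,0,0,0.04,0,0,0],
)

```text
clock: 4.6
tcp_pos: [0.5807, -0.0973, 0.1142]
eef_rot: [0.003, 0.698, 0.717, -0.004]
ft_force: [1.6, -17.2, 2.3]
width: -0.001
```

Emit:
apply_moves(
  motion=[0,0,0,-0.1,0,0,0,0,0,0,-0.2,0,0,0,0,0,0,-0.2,0,-0.5,0,0,0,0,-0.2,0,-0.5,0],
)

```text
clock: 5.0
tcp_pos: [0.5833, -0.1173, 0.169]
eef_rot: [0.006, 0.698, 0.716, -0.001]
ft_force: [0.6, -0.5, 0.5]
width: 0.001
```

```bash
cat > pic.py <<'E'
import sys,cv2
from plant import imaging
i=sys.argv[1]
for n,(r,c,k) in {'top':((150,270),(225,385),5),'scene':((120,285),(140,335),4)}.items():
    im=imaging.get_image(n)['img'][:,:,::-1]
    cv2.imwrite(f'pics/{n}{i}.png',cv2.resize(im[r[0]:r[1],c[0]:c[1]],None,fx=k,fy=k,interpolation=cv2.INTER_CUBIC))
E
python3 pic.py 2; python3 st.py
```

```text
5.1 [ 0.5816 -0.1167  0.1651] yaw 91.54 z [ 0.0013 -0.0091 -1.    ] F [ 0.2 -0.5 -0.3] M [-0.01 -0.01  0.02] q [-0.3   0.45 -0.04  1.08 -0.01 -0.33]
```

View pics/top2.png

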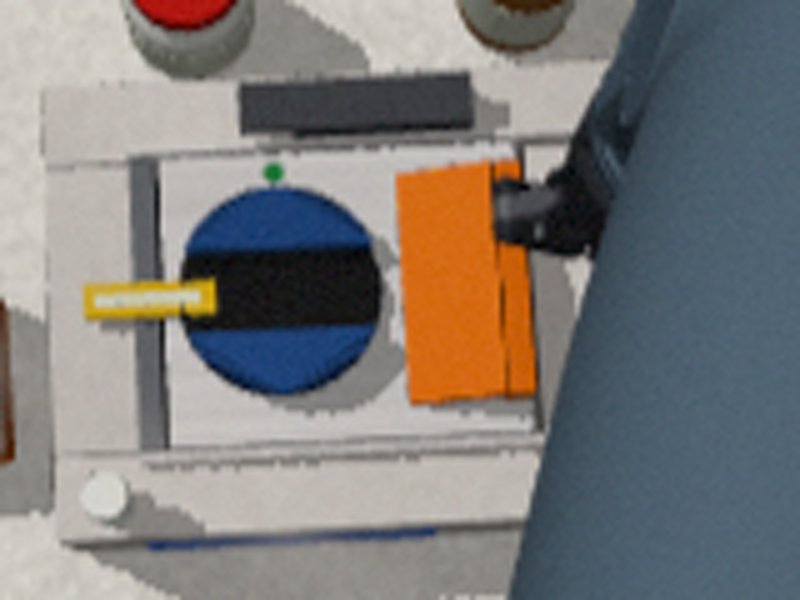

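View pics/scene2.png

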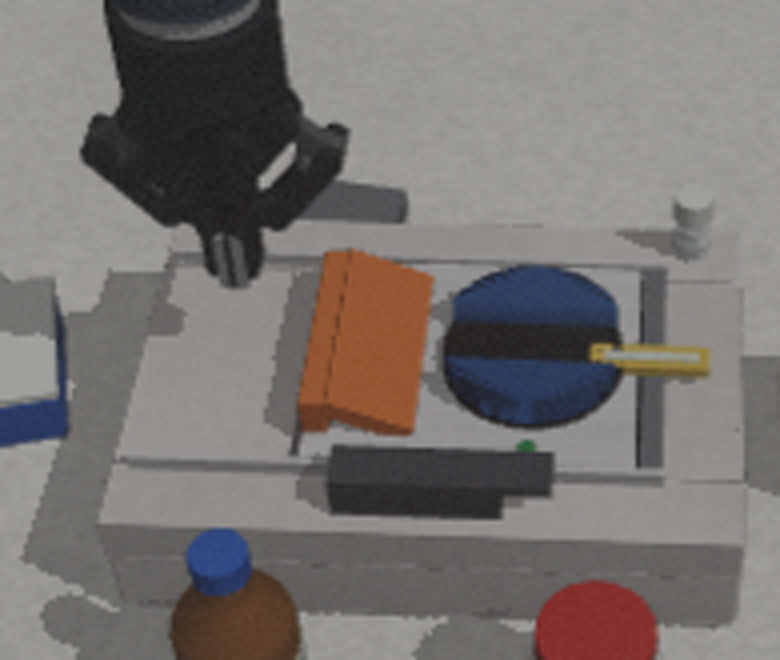

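Run:
```python
from h import *
T=lambda x,y:(225+x/5,150+y/5)
S=lambda x,y:(140+x/4,120+y/4)
for n,x,y,z in [('fast',282,290,.11),('tip',84,303,.094),('green',274,173,.088),('ledgetop',519,160,.111),('ledgebot',536,390,.111),('slot L up',185,253,.11),('slot R up',374,246,.11),('slotLlow',186,330,.11),('slot R low',378,324,.11)]: print(n,(1000*back('top',*T(x,y),z)).round(1))
print()
for n,x,y,z in [('green',527,446,.088),('tip',709,361,.094),('ledge near',300,402,.111),('far',327,250,.111),('slot L far',455,320,.11),('slot L near',446,357,.094),('slot R far',612,324,.11),('slot R near',620,358,.094),('cabNR',743,542,.08),('cabNL',101,521,.08)]: print(n,(1000*back('scene',*S(x,y),z)).round(1))
```

```text
fast [574.1  29.  110. ]
tip [572.9 121.8  94. ]
green [635.2  31.7  88. ]
ledgetop [633. -82. 111.]
ledgebot [525.2 -85.4 111. ]
slot L up [592.4  73.5 110. ]
slot R up [593.9 -13.8 110. ]
slotLlow [556.3  73.4 110. ]
slot R low [557.3 -14.6 110. ]

green [638.   34.3  88. ]
tip [579.2 124.2  94. ]
ledge near [636.8 -78.7 111. ]
far [529.4 -82.6 111. ]
slot L far [574.6  -8.4 110. ]
slot L near [586.3 -12.5  94. ]
slot R far [571.5  72.9 110. ]
slot R near [580.4  77.9  94. ]
cabNR [684.2 144.1  80. ]
cabNL [ 694.1 -170.9   80. ]
```

Emit:
apply_moves(
  motion=[0,0,0,0.4,0,0,0,0,0,0,0.8,0,0,0,0,0,0,0.8,0,0,0,0,0,0,0.8,0,0,0],
)

```text
clock: 5.5
tcp_pos: [0.5781, -0.0356, 0.1628]
eef_rot: [0.002, 0.697, 0.717, -0.004]
ft_force: [0.9, -1.0, -0.0]
width: -0.001
```

```bash
python3 st.py
python3 - <<'E'
from st import *
print(rel([.578,0.001,.150],91.3))
E
```

```text
5.5 [ 0.5781 -0.0356  0.1628] yaw 91.66 z [-0.0021 -0.0082 -1.    ] F [ 0.9 -1.  -0. ] M [-0.03  0.   -0.03] q [-0.17  0.43 -0.08  1.06 -0.01 -0.2 ]
(array([-0.0007,  0.0026,  0.002 ]), array([0.366, 0.01 , 0.125]))
```

Emit:
apply_moves(
  motion=[0,0.003,0.002,0.2,0.01,0,0,0,0.003,0.002,0.365,0.01,0.05,0,0,0.003,0.002,0.365,0.01,0.12,0,0,0.003,0.002,0.365,0.01,0.12,0],
)

```text
clock: 5.9
tcp_pos: [0.5769, 0.0006, 0.1488]
eef_rot: [-0.002, 0.699, 0.715, -0.002]
ft_force: [0.0, 0.1, -0.3]
width: 0.003
```

```bash
python3 pic.py 3; python3 st.py;  python3 - <<'E'
from st import *
print(rel([.578,0.001,.122],91.3))
E
```

```text
6.0 [5.776e-01 2.000e-04 1.499e-01] yaw 91.26 z [-3.5e-03  8.0e-04 -1.0e+00] F [1.  0.1 0.3] M [ 0.02 -0.04 -0.01] q [-0.11  0.43 -0.11  1.03  0.   -0.13]
(array([-0.0011, -0.0003, -0.0002]), array([0.008, 0.005, 0.279]))
```

View pics/scene3.png

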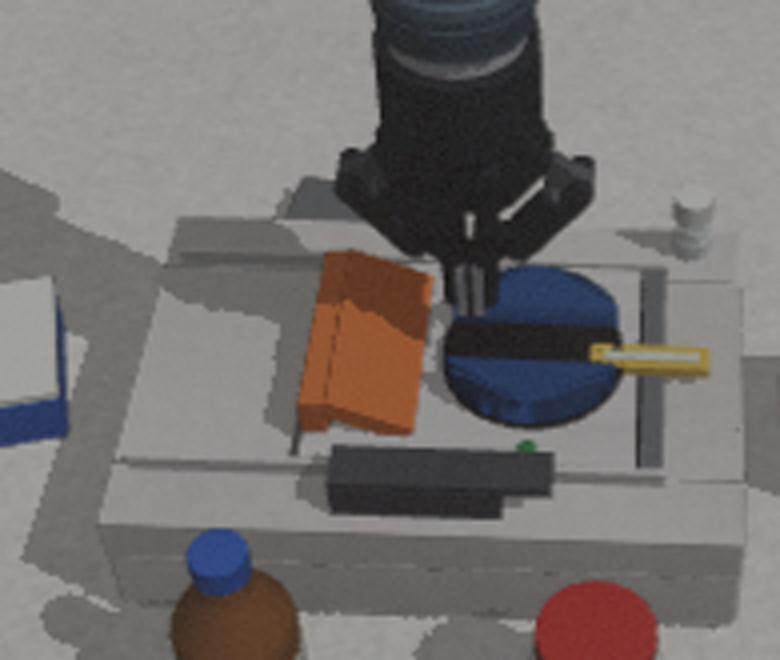

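View pics/top3.png

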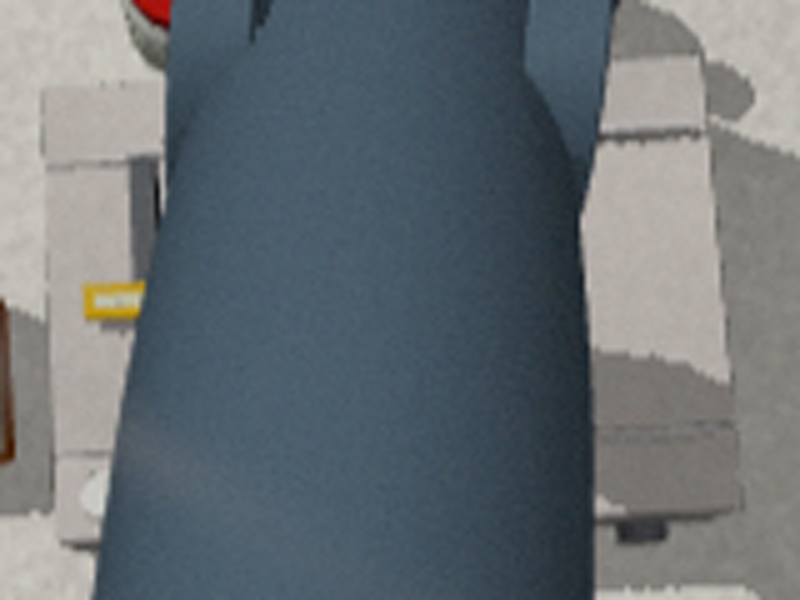

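Emit:
apply_moves(
  motion=[0,0,0,0.008,0.005,0.1,0,0,0,0,0.008,0.005,0.18,0,0,0,0,0.008,0.005,0.23,0,0,0,0,0.008,0.005,0.28,0,0,0,0,0.008,0.005,0.28,0],
)

```text
clock: 6.5
tcp_pos: [0.5774, 0.001, 0.1209]
eef_rot: [-0.002, 0.699, 0.715, -0.001]
ft_force: [-0.4, 0.4, 0.5]
width: -0.001
```

```bash
python3 pic.py 4; python3 st.py
```

```text
6.6 [0.578  0.001  0.1219] yaw 91.26 z [-3.7e-03  9.0e-04 -1.0e+00] F [ 0.7 -0.3 -0.5] M [-0.01  0.01  0.01] q [-0.11  0.46 -0.15  0.97  0.   -0.13]
```

View pics/scene4.png

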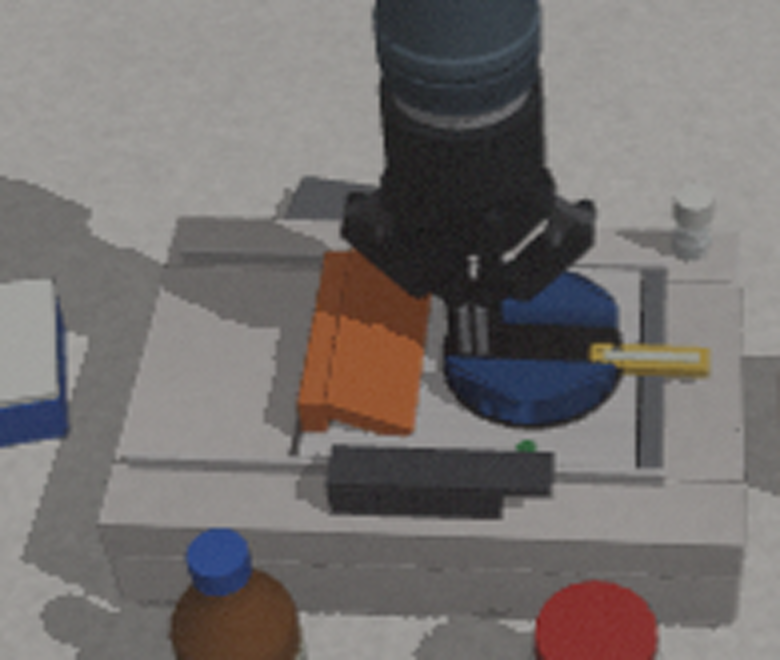

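```bash
cat > arc.py <<'E'
import sys
from st import *
A=np.array([.577,.032]); r=.031
def wp(th,s,z=.121):
    p=np.radians(91.4-th); d=np.array([np.cos(p),np.sin(p)]); n=np.array([-d[1],d[0]])
    return [*(A-r*d+s*n),z],91.4-th
if __name__=="__main__":
    for a in sys.argv[1:]:
        th,s=map(float,a.split(',')); P,y=wp(th,s*1e-3); q,t=rel(P,y); print(a,q.round(3),t.round(3))
E
python3 arc.py 0,5 0,9 5,9.5 10,9.5 15,9.5 20,9.5 25,9.5 30,9.5
```

```text
0,5 [-0.001 -0.    -0.001] [-0.    -0.052  0.009]
0,9 [-0.001 -0.    -0.001] [-0.001 -0.092  0.009]
5,9.5 [-0.001 -0.     0.027] [ 0.009 -0.124  0.009]
10,9.5 [-0.001 -0.     0.055] [ 0.021 -0.15   0.009]
15,9.5 [-0.001 -0.     0.083] [ 0.034 -0.174  0.009]
20,9.5 [-0.001 -0.     0.11 ] [ 0.05  -0.198  0.009]
25,9.5 [-0.001 -0.     0.138] [ 0.068 -0.219  0.01 ]
30,9.5 [-0.001  0.     0.166] [ 0.088 -0.24   0.01 ]
```

Emit:
apply_moves(
  motion=[0,0,0,0,-0.05,0.01,0,0,0,0,0,-0.09,0.01,0,0,0,0.027,0.01,-0.125,0.01,0,0,0,0.055,0.02,-0.15,0.01,0,0,0,0.083,0.034,-0.174,0.01,0,0,0,0.11,0.05,-0.198,0.01,0],
)

```text
clock: 7.2
tcp_pos: [0.5591, 0.0053, 0.1214]
eef_rot: [-0.0, 0.813, 0.582, -0.0]
ft_force: [4.0, -1.2, -2.7]
width: 0.001
```

```bash
python3 st.py; python3 arc.py 20,9.5 25,9.5 30,9.5 35,9.5 40,9.5 45,9.5 50,9.5 55,9.5; python3 pic.py 5
```

```text
7.2 [0.5591 0.0053 0.1214] yaw 71.25 z [-7.e-04  1.e-04 -1.e+00] F [ 4.  -1.2 -2.7] M [-0.2  -0.72 -0.03] q [-0.1   0.42 -0.21  0.94  0.    0.22]
20,9.5 [-0.     0.    -0.001] [ 0.    -0.011  0.004]
25,9.5 [-0.     0.     0.027] [ 0.01  -0.037  0.004]
30,9.5 [-0.     0.     0.055] [ 0.021 -0.063  0.004]
35,9.5 [-0.     0.     0.082] [ 0.035 -0.088  0.004]
40,9.5 [-0.    0.    0.11] [ 0.051 -0.111  0.004]
45,9.5 [-0.     0.     0.138] [ 0.069 -0.133  0.004]
50,9.5 [-0.     0.     0.166] [ 0.089 -0.153  0.004]
55,9.5 [-0.     0.     0.194] [ 0.11  -0.172  0.004]
```

View pics/scene5.png

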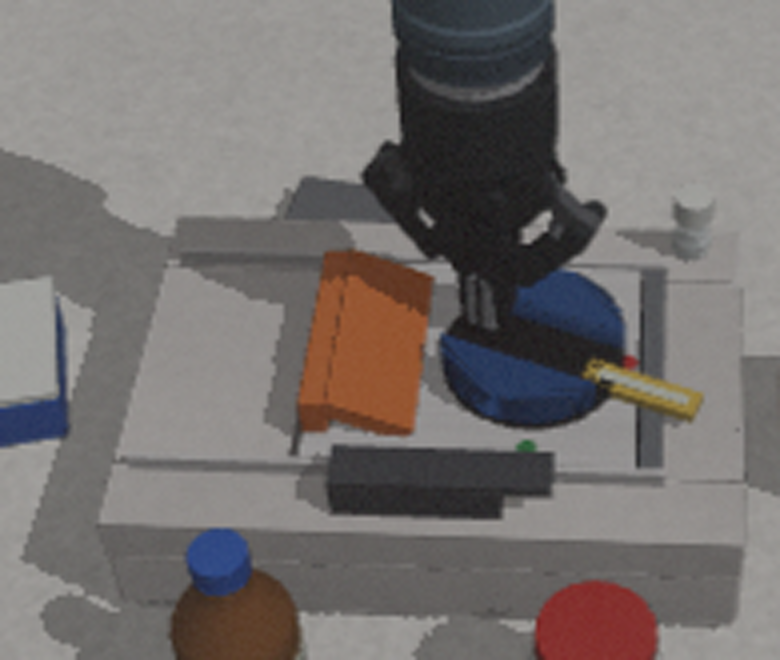

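Emit:
apply_moves(
  motion=[0,0,0.027,0.01,-0.037,0.005,0,0,0,0.055,0.021,-0.063,0.005,0,0,0,0.082,0.035,-0.088,0.005,0,0,0,0.11,0.051,-0.111,0.005,0,0,0,0.138,0.069,-0.133,0.005,0,0,0,0.166,0.089,-0.153,0.005,0,0,0,0.194,0.11,-0.172,0.005,0],
)

```text
clock: 8.0
tcp_pos: [0.5476, 0.0205, 0.1215]
eef_rot: [0.001, 0.95, 0.313, 0.001]
ft_force: [4.8, -3.3, -3.7]
width: 0.002
```

```bash
python3 st.py; python3 arc.py 55,9.5 60,9.5 65,9.5 70,9.5 75,9.5 80,9.5 85,9.5 ; python3 pic.py 6
```

```text
8.0 [0.5476 0.0205 0.1215] yaw 36.43 z [ 0.0022 -0.0015 -1.    ] F [ 4.8 -3.3 -3.7] M [-0.67 -1.06 -0.1 ] q [-0.08  0.4  -0.24  0.93 -0.    0.86]
55,9.5 [ 0.001 -0.     0.   ] [-0.005 -0.013  0.005]
60,9.5 [ 0.001 -0.     0.028] [ 0.004 -0.04   0.005]
65,9.5 [ 0.001 -0.     0.056] [ 0.016 -0.066  0.005]
70,9.5 [ 0.001 -0.     0.084] [ 0.03  -0.09   0.005]
75,9.5 [ 0.001 -0.     0.111] [ 0.046 -0.113  0.005]
80,9.5 [ 0.001 -0.     0.139] [ 0.064 -0.135  0.005]
85,9.5 [ 0.001 -0.     0.167] [ 0.084 -0.155  0.005]
```

View pics/scene6.png

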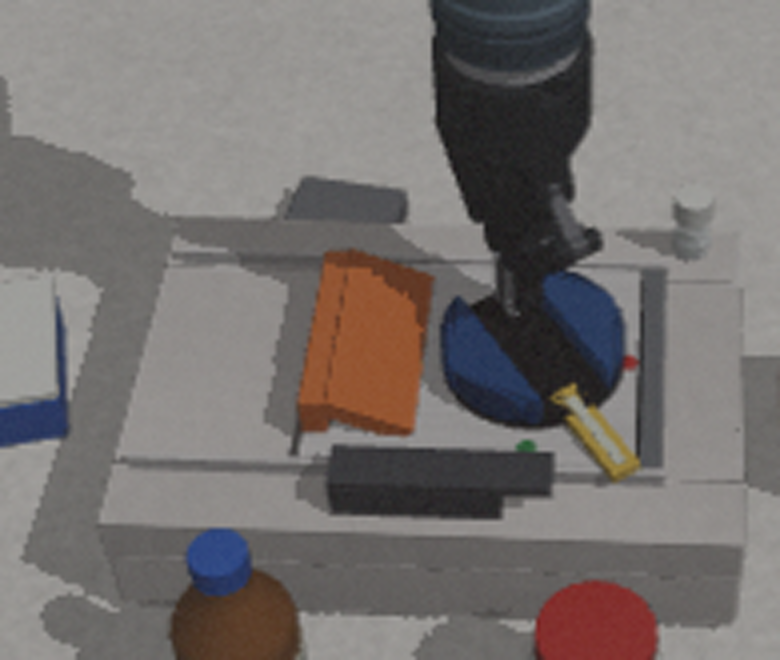

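Emit:
apply_moves(
  motion=[0,0,0.028,0.004,-0.04,0.01,0,0,0,0.056,0.016,-0.066,0.014,0,0,0,0.084,0.03,-0.09,0.018,0,0,0,0.111,0.046,-0.113,0.02,0,0,0,0.139,0.064,-0.135,0.022,0],
)

```text
clock: 8.6
tcp_pos: [0.5461, 0.0341, 0.1209]
eef_rot: [0.002, 0.995, 0.099, 0.003]
ft_force: [1.8, -4.8, 4.1]
width: 0.002
```

```bash
python3 st.py; python3 arc.py 80,9.5 84,9.5 88,9.5 90,9.5 90,10.5 90,11.5 90,12.5; python3 pic.py 7
```

```text
8.6 [0.5461 0.0341 0.1209] yaw 11.42 z [ 0.0055 -0.0043 -1.    ] F [ 1.8 -4.8  4.1] M [-0.86 -0.38 -0.01] q [-0.05  0.39 -0.25  0.92 -0.    1.32]
80,9.5 [ 0.002 -0.002  0.   ] [-0.011 -0.013 -0.002]
84,9.5 [ 0.002 -0.002  0.022] [-0.003 -0.035 -0.002]
88,9.5 [ 0.002 -0.002  0.044] [ 0.005 -0.055 -0.002]
90,9.5 [ 0.002 -0.002  0.056] [ 0.01  -0.066 -0.002]
90,10.5 [ 0.002 -0.002  0.056] [ 0.012 -0.075 -0.002]
90,11.5 [ 0.002 -0.002  0.056] [ 0.014 -0.085 -0.002]
90,12.5 [ 0.002 -0.002  0.056] [ 0.016 -0.095 -0.002]
```

View pics/scene7.png

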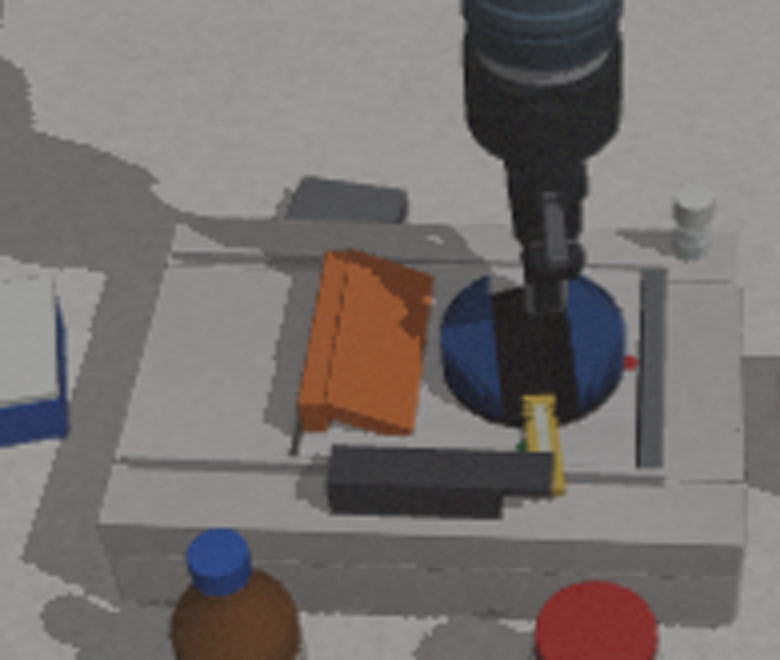

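Emit:
apply_moves(
  motion=[0,0,0.022,-0.003,-0.035,0,0,0,0,0.044,0.005,-0.055,0,0,0,0,0.056,0.01,-0.066,0,0],
)

```text
clock: 9.0
tcp_pos: [0.5465, 0.0392, 0.121]
eef_rot: [0.004, 1.0, 0.014, 0.003]
ft_force: [1.4, -8.5, 0.4]
width: -0.0
```

Emit:
apply_moves(
  motion=[0,0,0,0,-0.01,0,0,0,0,0,0,-0.02,0,0],
)

```text
clock: 9.2
tcp_pos: [0.5464, 0.0392, 0.1211]
eef_rot: [0.006, 1.0, 0.015, 0.003]
ft_force: [1.6, -8.9, 0.7]
width: 0.001
```

Emit:
apply_moves(
  motion=[0,0,0,0,-0.01,0,0,0,0,0,0,-0.02,0,0],
)

```text
clock: 9.4
tcp_pos: [0.5465, 0.0393, 0.1212]
eef_rot: [0.009, 1.0, 0.015, 0.003]
ft_force: [3.0, -9.7, 0.4]
width: -0.001
```

Emit:
apply_moves(
  motion=[0,0,0,0,-0.03,0,0,0,0,0,0,-0.05,0,0,0,0,0,0,-0.05,0,0],
)

```text
clock: 9.7
tcp_pos: [0.5465, 0.0398, 0.1213]
eef_rot: [0.014, 1.0, 0.015, 0.003]
ft_force: [1.4, -15.6, 0.3]
width: -0.004
```

```bash
python3 st.py; python3 pic.py 8
```

```text
9.7 [0.5465 0.0398 0.1213] yaw 1.77 z [ 0.0072 -0.028  -0.9996] F [  1.4 -15.6   0.3] M [-3.02 -0.3   0.  ] q [-0.03  0.39 -0.25  0.92 -0.03  1.51]
```

View pics/scene8.png

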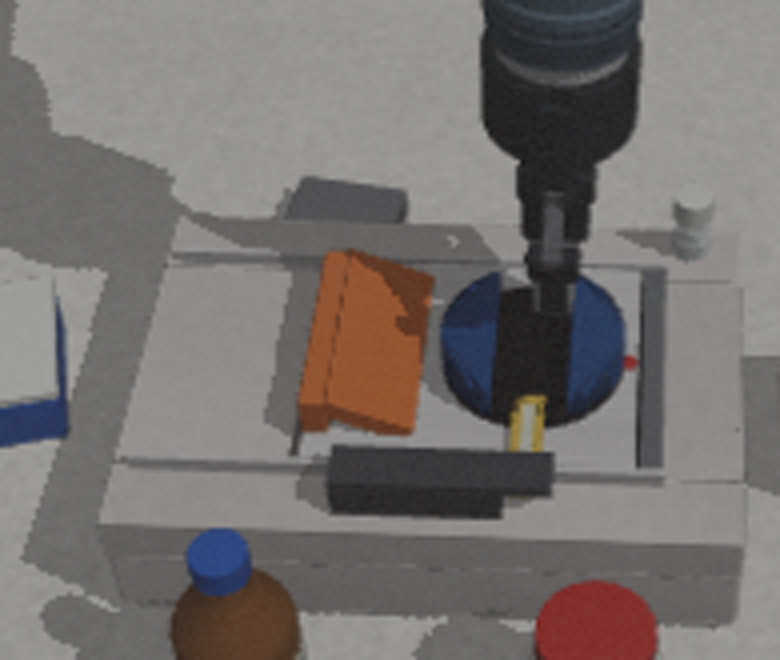

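Emit:
apply_moves(
  motion=[0,0,0,0,0.04,0,0,0,0,0,0,0.07,0,0,0,0,0,0,0.07,-0.05,0,0,0,0,0,0.07,-0.2,0,0,0,0,0,0.07,-0.6,0,0,0,0,0,0.07,-1,0,0,0,0,0,0.07,-1,0],
)

```text
clock: 10.5
tcp_pos: [0.5491, 0.0363, 0.2275]
eef_rot: [0.013, 1.0, 0.016, 0.008]
ft_force: [0.3, 0.2, 0.4]
width: -0.004
```

Emit:
apply_moves(
  motion=[0,0,0,-0.5,0,-0.2,0,0,0,0,-1,0,-0.4,0,0,0,0,-1,0,-0.4,0,0,0,0,-1,0,-0.4,0],
)

```text
clock: 10.9
tcp_pos: [0.4476, 0.0347, 0.2666]
eef_rot: [0.013, 1.0, 0.017, 0.009]
ft_force: [1.2, -0.8, -0.8]
width: 0.0
```

```bash
python3 st.py; python3 pic.py 9
```

```text
10.9 [0.4476 0.0347 0.2666] yaw 1.91 z [ 0.0184 -0.026  -0.9995] F [ 1.2 -0.8 -0.8] M [-0.04 -0.02  0.04] q [-0.05  0.1  -0.24  1.21 -0.03  1.49]
```

View pics/scene9.png

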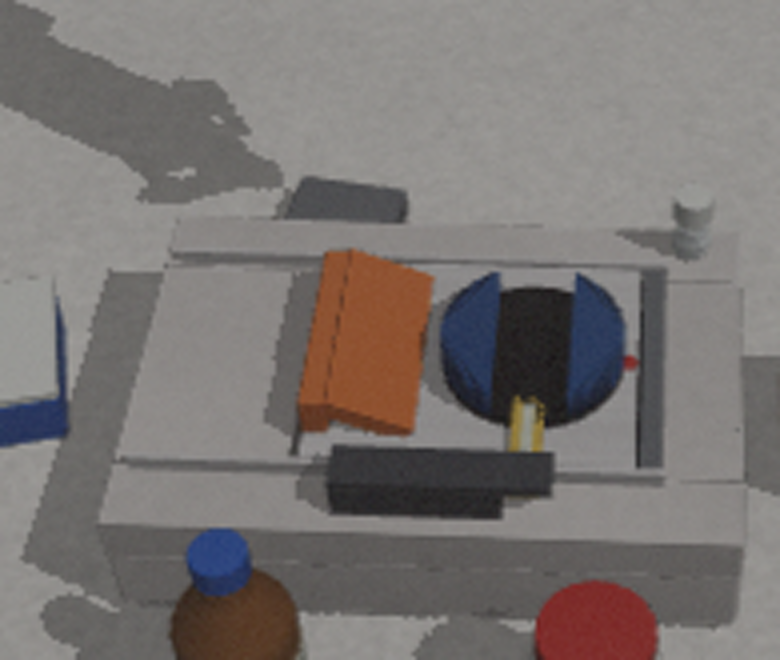

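View pics/top9.png

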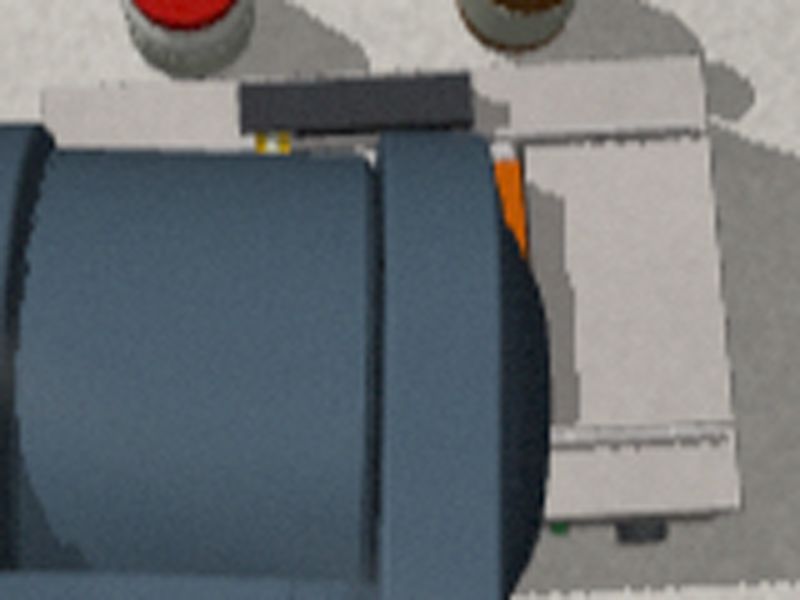

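```bash
python3 - <<'E'
from h import *
# yellow tongue edges in scene zoom, z=.094
S=lambda x,y:(140+x/4,120+y/4)
for a,b in (((514,402),(510,450)),((543,400),(544,450)),((500,290),(493,400)),((571,300),(572,400))):
    p,q=back('scene',*S(*a),.094),back('scene',*S(*b),.094); d=q-p; print(p[:2].round(4),q[:2].round(4),np.degrees(np.arctan2(d[1],d[0])).round(1))
E
python3 - <<'E'
from plant import job_done
print(job_done())
E
```

```text
[0.6145 0.0257] [0.6461 0.0266] 1.8
[0.6121 0.0403] [0.6449 0.0435] 5.7
[0.5359 0.0107] [0.614  0.0149] 3.0
[0.5406 0.0494] [0.611  0.0551] 4.6
the job is handed in; nothing more can be done
None
```

The panel is pushed home and the fastener is turned to its stop, with the yellow tongue under the keeper's cap. I handed the job in at about 11 s, with the arm clear of everything.

**Panel:** I pushed the orange ledge about 40 mm with shut fingers, which took about 5 N. It stopped dead with the force rising to 17 N. In the top image, the fastener's axis then sat 49 mm from the cabinet centre, against the nominal 50 mm, and the ledge had not moved in the last scene picture.

**Fastener:** I set the shut fingertips in the slot at the end away from the tongue and followed the arc clockwise. It stopped at about 90°, and holding 15.6 N moved the fingertip only about 0.6 mm. I then backed off the wall and lifted straight out.

**Last pictures:** The tongue covers the green dot, and the vial, timer, bottle, jar and slide box look unmoved. I did not look at the tip box again at the end.

**What disagreed or was not checked:**
- **Camera mismatch:** The two cameras differed by 3 to 6 mm, so I used their average, which fitted within the slot's 9 mm clearance.
- **Tongue angle:** Measured by eye from pixels, the tongue and slot edges came out 1.8° to 5.7° from world x, against about 1.6° if fully locked. I put this down to picking points by eye. The force at the stop is the stronger evidence.
- **Upward force:** During the turn, the wrist briefly showed about 4 N of upward drag on the fastener. I lowered the tool slightly to remove it. The pictures show no sign that the panel lifted, but I did not measure this directly.

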